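# Clip the test-tile holder onto the drying stand's eye

## Robot

A 6-joint arm with a two-finger parallel gripper is mounted at the origin on the work surface. World frame = base frame: x ahead of the robot, y to its left, z up, the work surface at z = 0. Lengths are in m, angles in rad, forces in N, time in s.
With the tool pointing down it reaches from about 0.35 to 0.975 m from the base axis. Payload 4.9 kg.
Tool frame: the origin (TCP) lies midway between the tips of the shut fingers; the grasp point (between the pads) lies 19 mm behind it; z points along the fingers, y is the direction in which the jaws open and shut (so a half turn about z gives the same grasp; the last joint's range is limited). The gripper opens to 85 mm and grips with 20 to 120 N. Pads are 22 mm wide; open, the fingers measure 114 mm over their backs; the gripper's body (76 mm by 85 mm) begins 54 mm behind the grasp point. The pads swing forward as they close: fully open they stand 13 mm farther back than shut.
Start: joints at [-1.392, 0.053, 1.613, -0, 1.476, -0.119], TCP at [0.183, -0.597, 0.231] pointing down, gripper open.
Joint ranges: [-3.01, 3.01], [-1.01, 2.22], [0.06, 2.58], [-1.02, 4.17], [0.09, 2.62], [-3.14, 3.14]. Speed limits (rad/s): [2.57, 2.57, 3.14, 3.14, 3.14, 3.14].

## Interface

Orientations are given as a unit quaternion [w, x, y, z].
In Python, from plant import state, grab_frame, camera_params, job_done, boxes_of gives the robot as it stands.
- The arm moves only by the tool step_arm, never from a script. Its argument "steps" is a list of rows, each a list of 4 numbers: the shift along the tool's x, y, z in mm, then the turn about the tool's z in degrees. A call has 1 to 8 rows; each row shifts and turns the pose as measured when the row begins, along the tool's axes as they then stand; what a row does not reach is not made up. A row lasts 1/10 s, in which the tool goes at most 50 mm and 8.59 degrees, less where a joint would pass 70% of its speed; a pose out of reach is approached as far as the arm can. A call is refused whole if a number of a shift passes 50 or a number of a turn 8.59, either way. A call with a gripper value outside its range is refused whole. "claw" is the opening in per cent of the stroke, from 0 (shut) to 100 (fully open), set as the call begins (left out, the last holds). The fingers move at their own pace and stop on an object; the grip force is fixed at half the most. Time passes only in rows, so rows that do not move let the fingers close. It gives the time, the measured TCP pose, the force and the opening at its end, in the units of the state.
- state(): the state, without advancing time (a new reading comes with each control period).
- grab_frame(name): name is "scene" or "side" or "wrist"; returns (picture, depth): 400x640x3 uint8, red, green, blue; 400x640 float32, m along the optical axis (not along the pixel's ray), 0 where there is no reading.
- camera_params(name): a dict with "mtx" (3x3 intrinsics, pixels), "extrinsics" (4x4, takes a point from camera to world coordinates); the wrist camera has in their place "T_tool_cam" (4x4, takes a point from camera to tool coordinates, whose origin is the TCP and whose axes are the flange's). Camera axes: x right, y down, z forward; pixel columns grow to the right and rows downward; lengths in m; the calibration is good to about 2 mm. A picture is of the moment at which its call begins: read the wrist's pose just before it. camera_params takes no time and is no camera call.
- job_done(): hands the job in, once; it reports no verdict.
Trained networks look in the newest picture that a camera, given by its name, has taken for a name from the list of things; names that differ only in an ending like _2 or _b are one class to them, and where a whole thing is asked for, a point or a joint stands for the part that bears it (a point fixed in the world has none). Each returns a list of dicts, best first, with "p" (0 to 1); they miss things now and then, are a little off and sometimes report something else, mostly with a low value. They report only what shows in the picture. A call takes as long as a camera call. They do not tell look-alikes from the thing itself.
- boxes_of(camera, label): "box" ([left, top, width, height] in pixels, round what is visible of it).
The state is a dict: "time": time; "joint_pos": joint angles; "joint_vel": joint speeds; "joint_efforts": joint torques, N m; "tool_pos": TCP position; "tool_rot": TCP orientation; "contact_force": force on the tool from outside, world axes, zero at the start; "ft_torque": the same for the moment, N m; "gripper_width": opening from 0.0 (shut) to 1.0 (fully open).
Only numpy, scipy, OpenCV 4.12 (cv2) and the standard library are available. Lean on these libraries where they do the work, as an engineer would, in place of code of your own. Each camera call takes 0.05 s, during which the arm holds its last target. There are 200 camera calls.

## Task

Hang the glazed test-tile holder up to dry: take it by the wooden tab on the back of its hook, press the sprung gate of the snap hook against the near bar of the steel eye on the drying stand until the bar is inside the hook, then lower it until the hook hangs on the bar with its gate sprung shut, and let go with the holder hanging upright and still. Work gently and by feel, since the eye may be clamped up to 25 mm nearer or farther than it is measured: never push the holder against the stand with more than about 10 N, never tip the holder over, and leave the cup, spur, plates, brush and jar where they are.

Things in the scene. Friction and masses are not known exactly. Their poses are not given: they have to be found in the camera images.
- holder_tab (a point): Centre of the upright wooden grip tab (20 mm in x, 14 in y, 44 tall) on the back of the snap hook of the loose test-tile holder, 115 mm above its underside. Holder about 0.26 kg (varies), 137 mm tall, standing upright on the shelf, z up, +x from the tab to the hook and its gate. The hook is a closed bow of 8 mm round steel in the x-z plane; its spine's outer face is 16 mm from the tab's centre.
- holder: The whole holder, axes as the tab's; origin on its underside below the crown, 34 mm in +x of the tab's centre. Wooden foot 50 (x) by 90 (y) by 8 mm with four pink bisque tiles up to z 50; 8 mm rod up to the hook: bottom bar at z 60, spine centre line at x -13.5, round crown up to z 134, nose at x +13.5 that ends, downwards, at z 112.
- hook_mouth (a point): On the shut gate's centre line, 47.5 mm in +x of the tab's centre and 11 mm lower: where the bar best enters; 3 mm higher or lower will do (higher hits the nose, lower the gate opens too little). Gate 5 mm thick, hinge 38 mm below this point, tip 7 mm above. Gate is on its stop with the bar's centre about 10 mm in (-x) of this point; the bar clears the nose from 7 mm in.
- hook_crown (a point): Where the bar's centre rests when the holder hangs: inside the crown, 34 mm in +x of the tab's centre and 7.5 mm higher. From the fully pressed gate, lowering the holder 18 to 19 mm slides the bar up past the gate's tip to here and the gate springs shut below it.
- gate (a joint): Angle of the snap hook's gate: 0 shut, grows as it is pressed inward, stop at 0.4 rad. Spring: about 1.5 N to start it, about 3 to 4 N when fully in; it shuts by itself.
- eye_bar (a point): Nominal centre of the near bar of the eye, 195 mm above the shelf. y along the bar, +x into the eye and to the stand's post, z up. y and z are true, but the eye's shank is clamped anywhere within its slack: the bar lies up to 25 mm nearer or farther along x than this point; find it by touch. To clip, turn the holder's +x to this +x and move it in +x onto the bar.
- stand: Fixed drying stand, origin on the shelf below eye_bar, same axes. The eye: rigid level loop of 6 mm steel, 36 mm free between its legs, 50 mm deep, on a shank held in a sleeve from 85 mm in +x. Post 18 mm thick at 120 mm, 215 mm high with a clamp screw to 235 mm; base plate 150 by 150 by 14 mm from 40 to 190 mm. The eye does not move under allowed forces.
- yunomi: Shino-glazed cup without handle, 72 mm across, 85 mm high, origin at its underside; leave alone.
- spur: Grey three-armed ceramic kiln spur, about 90 mm across, 30 mm high, origin at its underside; leave alone.
- plate_low: Pink bisque dessert plate, 170 mm across, 18 mm high, origin at its underside; leave alone.
- plate_side: The second pink bisque plate, same size; leave alone.
- brush: Rubber-tipped glaze brush, 190 mm long, 13 mm thick, lying along its x; leave alone.
- glaze_jar: Closed grey glaze jar, 70 mm across, 90 mm high, origin at its underside; leave alone.
- wheel_foot: Cast-iron banding turntable, 220 mm across, 61 mm high, origin at its underside; it is not needed.
Things that resemble listed ones, but are neither listed nor needed, are in the scene too. There is more than one size of the holder; the job needs the smallest.

How it is judged:
By the outcome, as a careful person would: the job done as asked, in the order asked, and still so for the second after the job is handed in, with the robot touching nothing.
It also fails if it takes over 51 s, if anything falls off the work surface, if the arm or the gripper's body presses on something with over 40 N, if the wrist force passes 120 N, or if a joint passes its speed limit or range.

## Working session

There is one attempt and no reset: what is moved stays moved. The work goes in short steps, Python scripts to look and compute and a tool call to move; the robot and the scene stay as the last step left them, time stands still between calls to the robot, and variables do not carry over. Pictures are saved under pics/ and viewed, about 8 in all and at most 12, crops included, and the job is handed in when it is done.

Besides the shell and the picture viewer there is one more tool, called after "Emit:" by a JSON object that holds its "api" and its "payload". step_arm: Moves the arm, as the interface text tells. Its arguments: {"type":"object","properties":{"steps":{"type":"array"},"claw":{"type":"number"}},"required":["steps"]}

```bash
ls; mkdir -p pics
cat > h.py <<'E'
import numpy as np, cv2
from plant import *
from scipy.spatial.transform import Rotation as R
def save(n,im): cv2.imwrite('pics/'+n,im[...,::-1])
def Tcam(c,s=None):
    p=camera_params(c)
    if 'extrinsics' in p: return p['mtx'],np.array(p['extrinsics'])
    s=s or state(); q=s['tool_rot']; T=np.eye(4)
    T[:3,:3]=R.from_quat([q[1],q[2],q[3],q[0]]).as_matrix(); T[:3,3]=s['tool_pos']
    return p['mtx'],T@np.array(p['T_tool_cam'])
def cloud(K,T,d):
    v,u=np.mgrid[:d.shape[0],:d.shape[1]]; K=np.array(K)
    P=np.stack([(u-K[0,2])/K[0,0]*d,(v-K[1,2])/K[1,1]*d,d],-1)
    return P@T[:3,:3].T+T[:3,3]
E
python3 - <<'E'
from h import *
print(state())
for c in ['scene','side']:
    K,T=Tcam(c); im,d=grab_frame(c); save(c+'1.png',im); np.savez('pics/'+c+'1',im=im,d=d,K=K,T=T)
    P=cloud(K,T,d); print(c,T[:3,3].round(3),T[:3,2].round(2))
    for l in ['holder','holder_tab','stand','gate']:
        for b in boxes_of(c,l):
            x,y,w,h=[int(round(a)) for a in b['box']]; m=P[y:y+h,x:x+w][d[y:y+h,x:x+w]>0]
            print(l,round(b['p'],2),[x,y,w,h],np.median(m,0).round(3) if len(m) else None)
E
```

```text
pics
{'time': 0.0, 'joint_pos': array([-1.39200077e+00,  5.33239439e-02,  1.61430713e+00,  6.41972929e-06,
        1.47596098e+00, -1.18995609e-01]), 'joint_vel': array([ 0.00015213,  0.0011876 ,  0.0005653 , -0.00068453, -0.00083052,
       -0.00137963]), 'joint_efforts': array([-5.15281699e-04, -3.93682837e+01, -3.70177174e+01, -1.12073419e-04,
        7.12594439e-03, -3.05260073e-06]), 'tool_pos': array([ 0.18327497, -0.59687848,  0.23007556]), 'tool_rot': array([-9.99346765e-04,  9.88935068e-01,  1.48345647e-01, -2.66927847e-05]), 'contact_force': array([-0.38851634,  0.02042224,  0.23942945]), 'ft_torque': array([ 0.05919987,  0.07442202, -0.01116735]), 'gripper_width': 0.9987830930318394}
scene [ 1.06  -0.117  0.982] [-0.51  0.14 -0.85]
holder 0.97 [273, 165, 33, 54] [ 0.455 -0.043  0.004]
holder 0.66 [300, 101, 50, 78] [0.314 0.093 0.004]
holder 0.63 [198, 110, 47, 82] [ 0.26  -0.208  0.003]
holder 0.24 [267, 287, 15, 56] [ 0.761 -0.15   0.002]
holder_tab 0.89 [194, 113, 50, 77] [ 0.26  -0.215  0.003]
holder_tab 0.79 [306, 100, 41, 76] [0.32  0.099 0.009]
holder_tab 0.7 [271, 164, 37, 52] [ 0.444 -0.041  0.004]
holder_tab 0.62 [250, 250, 33, 27] [ 0.627 -0.144  0.002]
gate 0.63 [287, 184, 2, 12] [ 0.479 -0.049  0.092]
side [0.499 0.803 0.88 ] [ 0.06 -0.73 -0.68]
holder 0.83 [391, 137, 52, 68] [ 0.275 -0.247  0.002]
holder 0.79 [342, 186, 32, 49] [ 0.464 -0.064  0.005]
holder 0.77 [374, 203, 62, 84] [0.336 0.069 0.002]
holder_tab 0.79 [388, 136, 46, 69] [ 0.296 -0.244  0.002]
holder_tab 0.69 [375, 200, 61, 85] [0.334 0.065 0.002]
holder_tab 0.68 [346, 186, 30, 52] [ 0.455 -0.061  0.005]
stand 0.91 [212, 187, 73, 93] [0.764 0.059 0.012]
gate 0.54 [402, 150, 7, 22] [ 0.32  -0.224  0.087]
gate 0.53 [395, 225, 9, 18] [0.357 0.091 0.1  ]
```

View pics/scene1.png

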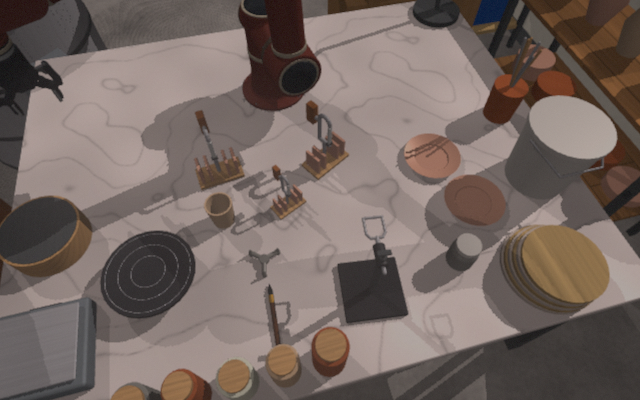

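View pics/side1.png

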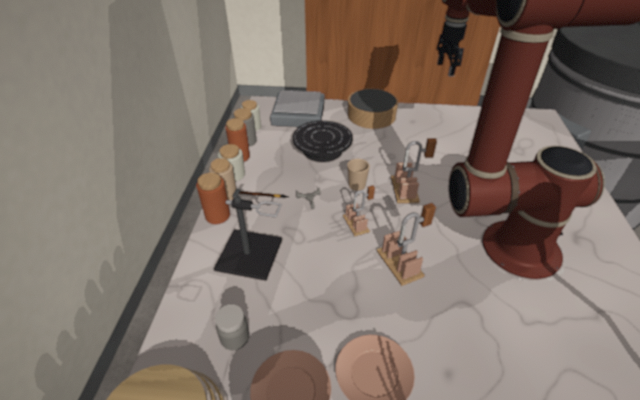

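The scene shows three holders: small (288,190), and larger ones at (325,140) and (218,150). The smallest is the one at (288,190). The stand's base is at (372,290), with its eye at about (373,225). Next I'll crop close and measure the tab, foot and eye.

Run:
```python
from h import *
out=[]
for c,(x,y,w,h),(ex,ey,ew,eh) in [('scene',(262,155,54,68),(335,205,80,120)),('side',(335,175,50,65),(210,180,80,100))]:
    z=np.load(f'pics/{c}1.npz'); im,d,K,T=z['im'],z['d'],z['K'],z['T']; P=cloud(K,T,d)
    hsv=cv2.cvtColor(im,cv2.COLOR_RGB2HSV)
    out.append(cv2.resize(im[y:y+h,x:x+w],(400,500),interpolation=cv2.INTER_CUBIC))
    p=P[y:y+h,x:x+w].reshape(-1,3); col=im[y:y+h,x:x+w].reshape(-1,3).astype(int); ok=d[y:y+h,x:x+w].ravel()>0
    hi=ok&(p[:,2]>.088)&(p[:,2]<.16); print(c,'hi',hi.sum())
    sat=col[:,0]-col[:,2]
    tab=hi&(sat>40); hook=hi&(sat<=25)
    for n,m in [('tab',tab),('hook',hook)]:
        if m.sum(): print(n,m.sum(),p[m].mean(0).round(4),p[m].min(0).round(3),p[m].max(0).round(3))
    lo=ok&(p[:,2]>.012)&(p[:,2]<.06)
    r=cv2.minAreaRect((p[lo][:,:2]*1000).astype(np.float32)); print('tiles+foot',r)
    pe=P[ey:ey+eh,ex:ex+ew].reshape(-1,3); 
    e=(pe[:,2]>.18)&(pe[:,2]<.21)&(d[ey:ey+eh,ex:ex+ew].ravel()>0)
    q=pe[e]; print('eye',e.sum(),q.mean(0).round(3),q.min(0).round(3),q.max(0).round(3)); print(cv2.minAreaRect((q[:,:2]*1000).astype(np.float32)))
    b=(pe[:,2]>.006)&(pe[:,2]<.022); print('base',cv2.minAreaRect((pe[b][:,:2]*1000).astype(np.float32)))
    tp=(pe[:,2]>.213)&(pe[:,2]<.25); print('post',tp.sum(),pe[tp].mean(0).round(3))
save('crop1.png',np.hstack(out))
```

```text
scene hi 182
tab 31 [ 0.4353 -0.0675  0.1377] [ 0.426 -0.075  0.134] [ 0.444 -0.06   0.142]
hook 104 [ 0.4619 -0.0547  0.1167] [ 0.426 -0.075  0.088] [ 0.481 -0.042  0.137]
tiles+foot ((428.96295166015625, -11.601539611816406), (71.67605590820312, 193.4585723876953), 46.20567321777344)
eye 458 [0.727 0.098 0.201] [0.659 0.08  0.186] [0.797 0.131 0.21 ]
((728.5774536132812, 99.90449523925781), (47.99654006958008, 138.29443359375), 82.53057098388672)
base ((691.7699584960938, 136.1984100341797), (208.57008361816406, 317.0054016113281), 75.4613037109375)
post 122 [0.766 0.095 0.23 ]
side hi 199
tab 83 [ 0.4324 -0.0629  0.1221] [ 0.423 -0.073  0.097] [ 0.441 -0.057  0.139]
hook 107 [ 0.4606 -0.0533  0.1148] [ 0.438 -0.073  0.088] [ 0.481 -0.041  0.138]
tiles+foot ((458.2220764160156, -81.14743041992188), (85.47099304199219, 286.17449951171875), 8.883516311645508)
eye 391 [0.727 0.104 0.199] [0.659 0.082 0.18 ] [0.797 0.132 0.21 ]
((728.8991088867188, 102.03504180908203), (48.44828796386719, 137.27725219726562), 85.02558135986328)
base ((784.4462890625, -15.796844482421875), (368.7410583496094, 226.9929656982422), 83.07102966308594)
post 77 [0.764 0.097 0.227]
```

View pics/crop1.png

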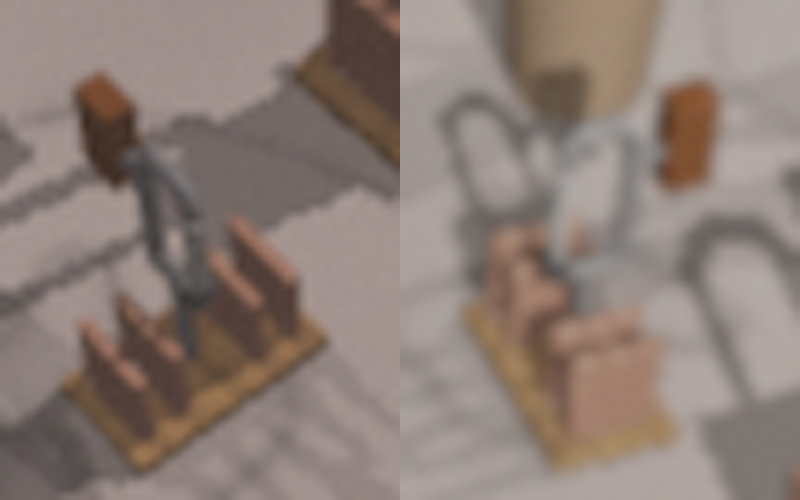

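Left half of crop: the small holder, with its tab top at z≈0.137 as listed, tab at (0.435,-0.066) and yaw about 27°. That's the right one. Moving above it.

Emit:
{"api": "step_arm", "payload": {"steps": [[33, -36, -6, 0], [33, -36, -6, 0], [33, -36, -6, 0], [33, -36, -6, 0], [33, -36, -6, 0], [33, -36, -6, 0], [33, -36, -6, 0], [33, -36, -6, 0]]}}

```text
time: 1.3
tool_pos: [0.3525, -0.2409, 0.2786]
tool_rot: [-0.001, 0.99, 0.143, 0.001]
contact_force: [0.9, 0.2, 1.1]
gripper_width: 0.999
```

```bash
cat >> h.py <<'E'
def goto(tx,ty,tz,yaw):
    s=state(); q=s['tool_rot']; Rm=R.from_quat([q[1],q[2],q[3],q[0]]).as_matrix()
    y=np.degrees(np.arctan2(Rm[1,0],Rm[0,0]))
    print('t',round(s['time'],2),'tcp',s['tool_pos'].round(4),'yaw',round(y,2),'tilt z',Rm[:,2].round(3),'F',s['contact_force'].round(2),'w',round(s['gripper_width'],3))
    print('need tool mm',(Rm.T@(np.array([tx,ty,tz])-s['tool_pos'])*1000).round(1),'turn',round(y-yaw,1))
E
python3 - <<'E'
from h import *
goto(.40,-.09,.25,27); print(camera_params('wrist')['T_tool_cam'])
E
```

```text
t 1.3 tcp [ 0.3525 -0.2409  0.2786] yaw 16.39 tilt z [ 0.002  0.002 -1.   ] F [0.93 0.2  1.14] w 0.999
need tool mm [  88.1 -131.4   29. ] turn -10.6
[[ 1.49401984e-03 -9.60239207e-01 -2.79174558e-01  7.19727655e-02]
 [ 9.99998486e-01  1.18543438e-03  1.27417415e-03 -4.67598589e-04]
 [-8.92568859e-04 -2.79176039e-01  9.60239524e-01 -1.43602158e-01]
 [ 0.00000000e+00  0.00000000e+00  0.00000000e+00  1.00000000e+00]]
```

Emit:
{"api": "step_arm", "payload": {"steps": [[20, -35, 5, -2.1], [20, -35, 5, -2.1], [20, -35, 5, -2.1], [22, -35, 5, -2.1], [22, -20, 5, -2.2], [0, 0, 0, 0]]}}

```text
time: 1.9
tool_pos: [0.3962, -0.0426, 0.2568]
tool_rot: [0.002, 0.971, 0.241, 0.005]
contact_force: [-0.7, 0.7, -0.7]
gripper_width: 1.001
```

Run:
```python
from h import *
goto(.435,-.066,.25,27)
s=state(); im,d=grab_frame('wrist'); K,T=Tcam('wrist',s); save('w1.png',im); np.savez('pics/w1',im=im,d=d,K=K,T=T)
P=cloud(K,T,d)
for l in ['holder','holder_tab']:
    for b in boxes_of('wrist',l):
        print(l,round(b['p'],2),np.round(b['box']))
m=(P[...,2]>.1)&(P[...,2]<.16)&(d>0)&(np.hypot(P[...,0]-.45,P[...,1]+.06)<.07)
rb=im[...,0].astype(int)-im[...,2]
t=m&(rb>35)&(P[...,2]>.13); k=m&(rb<20)
for n,q in [('tab',P[t]),('hook',P[k])]:
    if len(q): print(n,len(q),q.mean(0).round(4),q.min(0).round(3),q.max(0).round(3),cv2.minAreaRect((q[:,:2]*1000).astype(np.float32)))
```

```text
t 1.9 tcp [ 0.3962 -0.0426  0.2568] yaw 27.85 tilt z [ 0.011 -0.001 -1.   ] F [-0.67  0.69 -0.68] w 1.001
need tool mm [23.3 38.8  7.3] turn 0.9
holder 0.82 [316.  83.  93.  99.]
holder 0.69 [ 85. 114. 172. 187.]
holder 0.58 [363. 248.  86. 117.]
holder_tab 0.83 [318.  81.  88. 101.]
holder_tab 0.83 [362. 245.  89. 127.]
holder_tab 0.59 [ 82. 115. 173. 183.]
tab 506 [ 0.4357 -0.0672  0.1375] [ 0.424 -0.077  0.13 ] [ 0.472 -0.054  0.14 ] ((448.43145751953125, -61.665313720703125), (49.05409240722656, 13.422445297241211), 25.66790199279785)
hook 589 [ 0.4624 -0.0542  0.126 ] [ 0.435 -0.076  0.101] [ 0.481 -0.044  0.137] ((455.9183044433594, -58.266998291015625), (54.822635650634766, 9.372307777404785), 30.65659523010254)
```

View pics/w1.png

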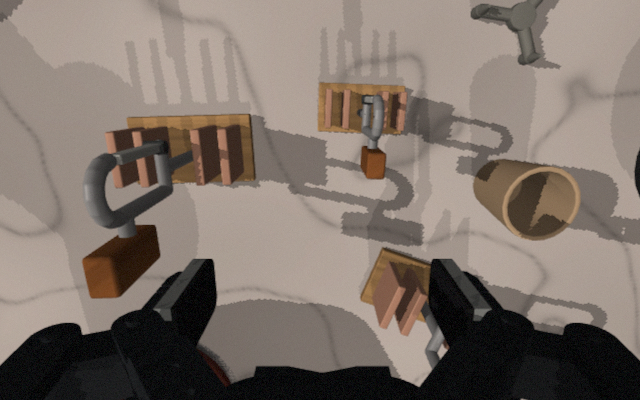

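The small holder is at (362,110) with its tab at (373,163). One larger holder is at left, and another is partly under the fingers. I'll get the yaw from the foot, and the eye from the earlier scene depth.

Run:
```python
from h import *
z=np.load('pics/w1.npz'); im,d,K,T=z['im'],z['d'],z['K'],z['T']; P=cloud(K,T,d)
rb=im[...,0].astype(int)-im[...,2]
m=np.zeros(d.shape,bool); m[75:140,310:412]=1
f=m&(rb>40)&(P[...,2]>.003)&(P[...,2]<.014)
n,lab,st,_=cv2.connectedComponentsWithStats((m&(rb>35)).astype(np.uint8))
r=cv2.minAreaRect((P[f][:,:2]*1000).astype(np.float32)); print('foot',f.sum(),r)
t=(rb>35)&(P[...,2]>.13)&(P[...,2]<.145); t[:145]=0;t[185:]=0;t[:,:355]=0;t[:,392:]=0
q=P[t]; print('tabtop',q.mean(0).round(4),cv2.minAreaRect((q[:,:2]*1000).astype(np.float32)))
# eye
for c,(ex,ey,ew,eh) in [('scene',(335,205,80,120)),('side',(210,180,80,100))]:
    z=np.load(f'pics/{c}1.npz'); d,K,T=z['d'],z['K'],z['T']; P=cloud(K,T,d)
    pe=P[ey:ey+eh,ex:ex+ew].reshape(-1,3)
    q=pe[(pe[:,2]>.187)&(pe[:,2]<.205)]; q=q[q[:,0]<.72]
    r=cv2.minAreaRect((q[:,:2]*1000).astype(np.float32)); print(c,len(q),r)
    nb=q[q[:,0]<.668]; print('near',nb.mean(0).round(4),np.polyfit(nb[:,1],nb[:,0],1).round(3), len(nb))
    b=(pe[:,2]>.009)&(pe[:,2]<.019)&(pe[:,0]>.66)&(pe[:,0]<.88)&(pe[:,1]>-.02)&(pe[:,1]<.21); print('base',cv2.minAreaRect((pe[b][:,:2]*1000).astype(np.float32)))
```

```text
foot 1954 ((469.1573181152344, -51.915977478027344), (49.90592956542969, 89.18498992919922), 26.08906364440918)
tabtop [ 0.4353 -0.0673  0.1376] ((435.1087646484375, -68.06790161132812), (19.491458892822266, 13.422445297241211), 25.66790199279785)
scene 208 ((690.2857055664062, 104.99583435058594), (48.184814453125, 60.474910736083984), 84.2499771118164)
near [0.6639 0.1054 0.1985] [0.092 0.654] 56
base ((759.6614379882812, 96.37550354003906), (150.81898498535156, 150.6529083251953), 82.66044616699219)
side 157 ((690.2735595703125, 105.3969497680664), (48.44828796386719, 59.73443603515625), 85.02558135986328)
near [0.6638 0.1079 0.1974] [0.081 0.655] 40
base ((787.2002563476562, 81.18143463134766), (173.7063751220703, 209.64773559570312), 82.08952331542969)
```

Emit:
{"api": "step_arm", "payload": {"steps": [[12, 20, 20, 1.8], [12, 20, 20, 0], [0, 0, 20, 0], [0, 0, 0, 0]], "claw": 70}}

```text
time: 2.45
tool_pos: [0.4381, -0.078, 0.1998]
tool_rot: [0.005, 0.976, 0.217, 0.008]
contact_force: [-0.4, -0.2, -0.3]
gripper_width: 0.703
```

Run:
```python
from h import *
goto(.436,-.0673,.096,26)
```

```text
t 2.45 tcp [ 0.4381 -0.078   0.1998] yaw 25.05 tilt z [ 0.018 -0.007 -1.   ] F [-0.44 -0.18 -0.3 ] w 0.703
need tool mm [  1.3 -12.1 103.6] turn -0.9
```

Emit:
{"api": "step_arm", "payload": {"steps": [[1, -12, 20, -0.9], [0, 0, 20, 0], [0, 0, 0, 0]]}}

```text
time: 2.75
tool_pos: [0.4354, -0.0709, 0.1622]
tool_rot: [0.007, 0.975, 0.221, 0.009]
contact_force: [-1.4, -0.2, 1.2]
gripper_width: 0.7
```

Run:
```python
from h import *
goto(.436,-.0673,.096,26)
```

```text
t 2.75 tcp [ 0.4354 -0.0709  0.1622] yaw 25.56 tilt z [ 0.021 -0.009 -1.   ] F [-1.36 -0.17  1.18] w 0.7
need tool mm [ 1.1 -4.2 66.2] turn -0.4
```

Emit:
{"api": "step_arm", "payload": {"steps": [[1, -4, 20, -0.4], [0, 0, 20, 0], [0, 0, 15, 0], [0, 0, 0, 0]]}}

```text
time: 3.15
tool_pos: [0.4394, -0.0716, 0.1142]
tool_rot: [0.01, 0.975, 0.222, 0.014]
contact_force: [-0.5, -0.4, -0.4]
gripper_width: 0.698
```

Run:
```python
from h import *
goto(.436,-.0673,.096,26)
s=state(); im,d=grab_frame('wrist'); save('w2.png',im[150:400,150:550])
```

```text
t 3.15 tcp [ 0.4394 -0.0716  0.1142] yaw 25.66 tilt z [ 0.032 -0.013 -0.999] F [-0.48 -0.36 -0.4 ] w 0.698
need tool mm [-1.6 -5.8 18. ] turn -0.3
```

View pics/w2.png

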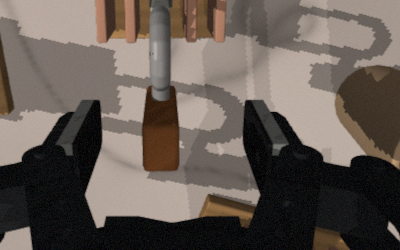

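The tab sits between the fingers, about 6 mm left of centre in the view, which agrees with the numbers.

Emit:
{"api": "step_arm", "payload": {"steps": [[-2, -6, 10, -0.3], [0, 0, 9, 0], [0, 0, 0, 0]]}}

```text
time: 3.5
tool_pos: [0.4388, -0.0688, 0.0997]
tool_rot: [0.013, 0.974, 0.224, 0.018]
contact_force: [0.2, 1.0, -0.5]
gripper_width: 0.7
```

Run:
```python
from h import *
goto(.436,-.0673,.096,26)
```

```text
t 3.5 tcp [ 0.4388 -0.0688  0.0997] yaw 25.92 tilt z [ 0.041 -0.017 -0.999] F [ 0.16  1.04 -0.48] w 0.7
need tool mm [-2.  -2.7  3.6] turn -0.1
```

Emit:
{"api": "step_arm", "payload": {"steps": [[-2, -3, 4, 0]]}}

```text
time: 3.6
tool_pos: [0.4366, -0.0673, 0.0964]
tool_rot: [0.013, 0.974, 0.224, 0.019]
contact_force: [-0.1, -0.3, -0.6]
gripper_width: 0.701
```

Run:
```python
from h import *
goto(.436,-.0673,.096,26); s=state(); print(s['joint_pos'].round(4),s['joint_vel'].round(3))
```

```text
t 3.6 tcp [ 0.4366 -0.0673  0.0964] yaw 25.92 tilt z [ 0.043 -0.017 -0.999] F [-0.12 -0.33 -0.63] w 0.701
need tool mm [-0.6 -0.3  0.4] turn -0.1
[-0.3197 -0.319   2.1818 -0.0032  1.2328  0.8002] [ 0.02  -0.038  0.124  0.001 -0.07   0.019]
```

Emit:
{"api": "step_arm", "payload": {"steps": [[0, 0, 0, 0], [0, 0, 0, 0], [0, 0, 0, 0]], "claw": 0}}

```text
time: 3.9
tool_pos: [0.436, -0.0669, 0.096]
tool_rot: [0.013, 0.974, 0.224, 0.018]
contact_force: [1.3, -1.0, 0.4]
gripper_width: 0.197
```

Run:
```python
from h import *
goto(.436,-.0673,.096,26); s=state(); print(s['joint_pos'].round(4),s['joint_vel'].round(3))
```

```text
t 3.9 tcp [ 0.436  -0.0669  0.096 ] yaw 25.94 tilt z [ 0.042 -0.017 -0.999] F [ 1.34 -1.02  0.41] w 0.197
need tool mm [-0.2  0.3 -0. ] turn -0.1
[-0.3193 -0.3196  2.1831 -0.0033  1.2329  0.8002] [-0.002 -0.002 -0.01   0.013  0.013 -0.001]
```

Emit:
{"api": "step_arm", "payload": {"steps": [[0, 0, 0, 0], [0, 0, -12, 0], [0, 0, -20, 0], [0, 0, -20, 0], [0, 0, -20, 0], [0, 0, -20, 0], [0, 0, 0, 0]]}}

```text
time: 4.6
tool_pos: [0.4292, -0.0648, 0.1903]
tool_rot: [0.012, 0.974, 0.224, 0.015]
contact_force: [0.8, 0.0, -2.3]
gripper_width: 0.156
```

Run:
```python
from h import *
goto(.5637,.1211,.187,-7); s=state(); print(s['joint_pos'].round(4),s['joint_vel'].round(3))
```

```text
t 4.6 tcp [ 0.4292 -0.0648  0.1903] yaw 25.94 tilt z [ 0.034 -0.016 -0.999] F [ 0.78  0.02 -2.26] w 0.156
need tool mm [ 202.1 -108.6    4.9] turn 32.9
[-0.3186 -0.4362  2.105  -0.0047  1.4353  0.8003] [-0.002  0.013  0.047 -0.005 -0.006 -0.   ]
```

Emit:
{"api": "step_arm", "payload": {"steps": [[20, -11, 0, 4], [34, -15, 0, 4], [35, -12, 0, 4], [35, -10, 0, 4], [30, -6, 0, 4], [15, -3, 0, 4], [0, 0, 0, 4], [0, 0, 0, 4]]}}

```text
time: 5.4
tool_pos: [0.574, 0.0394, 0.1822]
tool_rot: [0.008, 0.998, -0.065, 0.011]
contact_force: [0.6, 0.4, -3.4]
gripper_width: 0.157
```

Run:
```python
from h import *
goto(.5637,.1211,.187,-7); s=state(); print(s['joint_pos'].round(4),s['joint_vel'].round(3))
```

```text
t 5.4 tcp [0.574  0.0394 0.1822] yaw -7.44 tilt z [ 0.021 -0.018 -1.   ] F [ 0.6   0.41 -3.42] w 0.157
need tool mm [-20.7 -79.6  -6.5] turn -0.4
[-0.0525 -0.0428  1.7921 -0.0174  1.3703  1.6516] [ 0.009  0.037 -0.004 -0.001 -0.013  0.723]
```

Emit:
{"api": "step_arm", "payload": {"steps": [[-20, 0, -4, 0], [0, -20, -2, 0], [0, -25, 0, 0], [0, -25, 0, 0], [0, -10, 0, 0], [0, 0, 0, 0]]}}

```text
time: 6.0
tool_pos: [0.5593, 0.1227, 0.1754]
tool_rot: [0.01, 0.998, -0.066, 0.003]
contact_force: [-0.6, -0.9, -3.3]
gripper_width: 0.155
```

Run:
```python
from h import *
goto(.5637,.1211,.187,-7); s=state()
c='scene'; K,T=Tcam(c); im,d=grab_frame(c); P=cloud(K,T,d)
c2='side'; K2,T2=Tcam(c2); im2,d2=grab_frame(c2); np.savez('pics/s2',im=im2,d=d2,K=K2,T=T2)
def crop(K,T,im,p,r,sz):
    q=np.linalg.inv(T)@np.append(p,1); u,v=(np.array(K)@q[:3]/q[2])[:2].astype(int); print(u,v)
    return cv2.resize(im[v-r:v+r,u-r:u+r],(sz,sz),interpolation=cv2.INTER_CUBIC)
p=np.array([.63,.11,.17]); save('clip1.png',np.hstack([crop(K,T,im,p,45,400),crop(K2,T2,im2,p,50,400)]))
```

```text
t 6.0 tcp [0.5593 0.1227 0.1754] yaw -7.61 tilt z [ 0.005 -0.02  -1.   ] F [-0.59 -0.86 -3.26] w 0.155
need tool mm [  4.7   1.3 -11.6] turn -0.6
367 210
291 218
```

View pics/clip1.png

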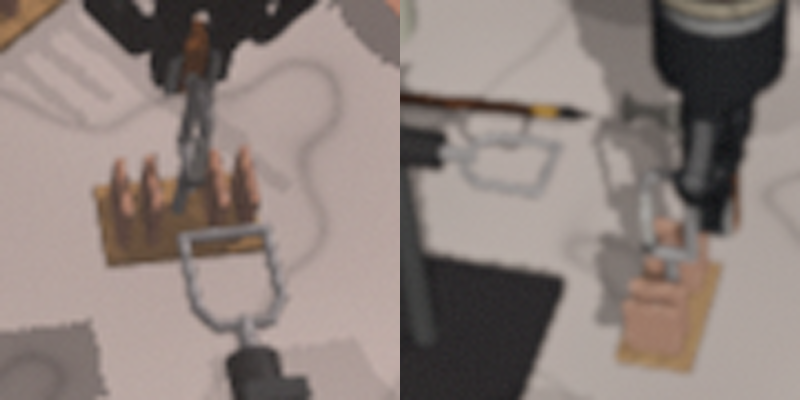

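Run:
```python
from h import *
z=np.load('pics/s2.npz'); im,d,K,T=z['im'],z['d'],z['K'],z['T']; P=cloud(K,T,d)
e=np.array([.992,-.127,0]); n=np.array([.127,.992,0]); o=np.array([.5593,.1227,0])
rel=P-o; s=rel@e; t=rel@n
rb=abs(im[...,0].astype(int)-im[...,2])
m=(d>0)&(abs(t)<.012)&(s>.015)&(s<.055)&(P[...,2]>.1)&(rb<25)
q=np.stack([s[m],t[m],P[...,2][m]],1)
for a in range(15,55,5):
    k=(q[:,0]*1000>=a)&(q[:,0]*1000<a+5)
    if k.any(): print(a,k.sum(),q[k][:,1].mean().round(4),q[k][:,2].min().round(4),q[k][:,2].max().round(4))
f=(d>0)&(abs(t)<.06)&(s>-.01)&(s<.08)&(P[...,2]>.05)&(P[...,2]<.085)
r=P[f]; print('foot',cv2.minAreaRect((r[:,:2]*1000).astype(np.float32)),r[:,2].min())
b=(d>0)&(abs(t)<.03)&(s>.07)&(s<.2)&(P[...,2]>.185)&(P[...,2]<.205); 
print('eye',b.sum(),np.percentile(s[b],[0,2,5]),np.percentile(t[b],[1,99]),np.median(P[...,2][b]))
```

```text
15 26 0.0031 0.1386 0.1873
20 9 0.0022 0.1354 0.1852
25 20 0.0018 0.1221 0.212
30 24 0.0031 0.1185 0.469
35 15 0.0029 0.1407 0.4692
40 44 0.0022 0.1413 0.2095
45 17 0.0034 0.1433 0.2006
foot ((591.6295166015625, 121.05972290039062), (84.11018371582031, 49.63551712036133), 82.11856842041016) 0.07726731493348016
eye 251 [0.10285981 0.10362414 0.10435726] [-0.02452071  0.02331738] 0.19765038014611003
```

Emit:
{"api": "step_arm", "payload": {"steps": [[0, 0, -13, 0], [8, -2, 0, 0], [8, 0, 0, 0], [8, 0, 0, 0], [0, 0, 0, 0]]}}

```text
time: 6.6
tool_pos: [0.5864, 0.1171, 0.1909]
tool_rot: [0.011, 0.998, -0.069, 0.004]
contact_force: [-0.5, -0.3, -3.0]
gripper_width: 0.155
```

Run:
```python
from h import *
goto(.612,.116,.188,-7.3)
```

```text
t 6.6 tcp [0.5864 0.1171 0.1909] yaw -7.92 tilt z [ 0.007 -0.022 -1.   ] F [-0.53 -0.29 -3.01] w 0.155
need tool mm [25.5 -2.5  3.1] turn -0.6
```

Emit:
{"api": "step_arm", "payload": {"steps": [[9, -1, 3, -0.6], [8, 0, 0, 0], [3, 0, 0, 0], [0, 0, 0, 0]]}}

```text
time: 7.0
tool_pos: [0.6083, 0.1149, 0.1869]
tool_rot: [0.011, 0.998, -0.064, 0.004]
contact_force: [0.9, -0.3, -3.4]
gripper_width: 0.152
```

Run:
```python
from h import *
goto(.612,.116,.188,-7.3)
```

```text
t 7.0 tcp [0.6083 0.1149 0.1869] yaw -7.3 tilt z [ 0.006 -0.022 -1.   ] F [ 0.93 -0.31 -3.4 ] w 0.152
need tool mm [ 3.5 -1.6 -1.1] turn -0.0
```

Emit:
{"api": "step_arm", "payload": {"steps": [[3, 0, -1, 0], [3, 0, 0, 0]]}}

```text
time: 7.2
tool_pos: [0.6142, 0.1142, 0.1877]
tool_rot: [0.011, 0.998, -0.064, 0.003]
contact_force: [-0.9, -0.3, -2.4]
gripper_width: 0.161
```

Emit:
{"api": "step_arm", "payload": {"steps": [[2, 0, 0, 0], [1, 0, 0, 0]]}}

```text
time: 7.4
tool_pos: [0.6167, 0.1139, 0.1876]
tool_rot: [0.011, 0.998, -0.064, 0.002]
contact_force: [-1.8, 0.1, -2.1]
gripper_width: 0.156
```

Emit:
{"api": "step_arm", "payload": {"steps": [[2, 0, 0, 0], [1, 0, 0, 0]]}}

```text
time: 7.6
tool_pos: [0.6194, 0.1136, 0.1876]
tool_rot: [0.011, 0.998, -0.063, 0.002]
contact_force: [-2.6, -0.1, -1.8]
gripper_width: 0.155
```

Emit:
{"api": "step_arm", "payload": {"steps": [[2, 0, 0, 0], [1, 0, 0, 0]]}}

```text
time: 7.8
tool_pos: [0.6222, 0.1133, 0.1877]
tool_rot: [0.011, 0.998, -0.063, 0.001]
contact_force: [-1.8, -0.5, -1.4]
gripper_width: 0.153
```

Emit:
{"api": "step_arm", "payload": {"steps": [[2, 0, 0, 0], [1, 0, 0, 0]]}}

```text
time: 8.0
tool_pos: [0.6251, 0.113, 0.1876]
tool_rot: [0.011, 0.998, -0.063, 0.001]
contact_force: [-3.6, -0.2, -2.2]
gripper_width: 0.157
```

Emit:
{"api": "step_arm", "payload": {"steps": [[1.5, 0, 0, 0], [0, 0, 0, 0]]}}

```text
time: 8.2
tool_pos: [0.6265, 0.1129, 0.1873]
tool_rot: [0.011, 0.998, -0.063, 0.0]
contact_force: [-2.5, -0.3, -1.8]
gripper_width: 0.155
```

Emit:
{"api": "step_arm", "payload": {"steps": [[1.5, 0, 0, 0], [0, 0, 0, 0]]}}

```text
time: 8.4
tool_pos: [0.6278, 0.1128, 0.1871]
tool_rot: [0.011, 0.998, -0.063, -0.0]
contact_force: [-3.4, 1.0, -2.2]
gripper_width: 0.155
```

Emit:
{"api": "step_arm", "payload": {"steps": [[1, 0, 0, 0], [0, 0, 0, 0]]}}

```text
time: 8.6
tool_pos: [0.6287, 0.1127, 0.1868]
tool_rot: [0.011, 0.998, -0.063, -0.001]
contact_force: [-4.5, 0.8, -3.5]
gripper_width: 0.151
```

Emit:
{"api": "step_arm", "payload": {"steps": [[1, 0, 0, 0], [0, 0, 0, 0]]}}

```text
time: 8.8
tool_pos: [0.6296, 0.1126, 0.1868]
tool_rot: [0.011, 0.998, -0.063, -0.001]
contact_force: [-3.6, 1.0, -3.1]
gripper_width: 0.158
```

Run:
```python
from h import *
goto(.63,.1127,.187,-7.3)
ims=[]
for c,r in [('scene',35),('side',35)]:
    K,T=Tcam(c); im,d=grab_frame(c); p=np.array([.662,.11,.18,1])
    q=np.linalg.inv(T)@p; u,v=(np.array(K)@q[:3]/q[2])[:2].astype(int)
    ims.append(cv2.resize(im[v-r:v+r,u-r:u+r],(400,400),interpolation=cv2.INTER_CUBIC))
save('clip2.png',np.hstack(ims))
f=[state()['contact_force']]
print(f)
```

```text
t 8.8 tcp [0.6296 0.1126 0.1868] yaw -7.25 tilt z [-0.003 -0.021 -1.   ] F [-3.62  1.04 -3.09] w 0.158
need tool mm [ 0.3 -0.2 -0.2] turn 0.0
[array([-3.47760151,  0.07032817, -3.04578101])]
```

View pics/clip2.png

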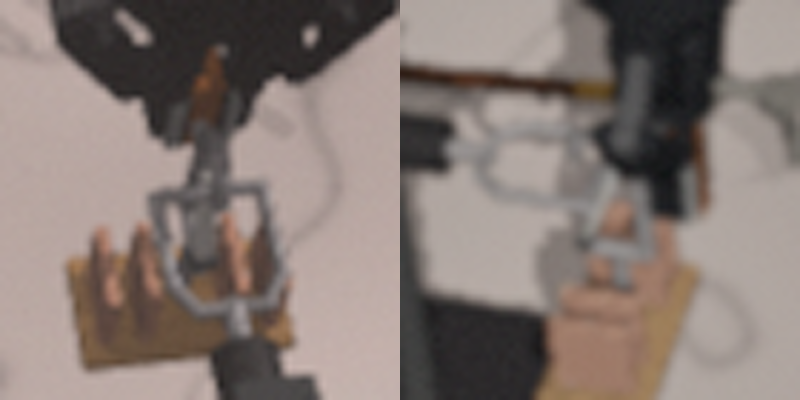

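Side view: the gate leans inward, with the bar at (600,165) inside the nose. I'll continue until I feel the stop.

Emit:
{"api": "step_arm", "payload": {"steps": [[1, 0, -1, 0], [0, 0, 0, 0]]}}

```text
time: 9.1
tool_pos: [0.6301, 0.1125, 0.1869]
tool_rot: [0.011, 0.998, -0.063, -0.002]
contact_force: [-3.5, 0.0, -1.9]
gripper_width: 0.156
```

Emit:
{"api": "step_arm", "payload": {"steps": [[1, 0, 0, 0], [0, 0, 0, 0]]}}

```text
time: 9.3
tool_pos: [0.6303, 0.1125, 0.1868]
tool_rot: [0.011, 0.998, -0.063, -0.003]
contact_force: [-2.6, -0.2, -2.3]
gripper_width: 0.156
```

Emit:
{"api": "step_arm", "payload": {"steps": [[2.5, 0, -1, 0]]}}

```text
time: 9.4
tool_pos: [0.6308, 0.1125, 0.1871]
tool_rot: [0.011, 0.998, -0.063, -0.006]
contact_force: [-12.7, -0.0, -1.9]
gripper_width: 0.155
```

Run:
```python
from h import *
goto(.63,.1127,.187,-7.3)
```

```text
t 9.4 tcp [0.6308 0.1125 0.1871] yaw -7.24 tilt z [-0.013 -0.021 -1.   ] F [-1.271e+01 -1.000e-02 -1.910e+00] w 0.155
need tool mm [-0.8 -0.1  0.1] turn 0.1
```

The stop gave a brief 12.7 N. Easing back slightly, then lowering.

Emit:
{"api": "step_arm", "payload": {"steps": [[-1.5, 0, 0, 0], [0, 0, 3, 0]]}}

```text
time: 9.6
tool_pos: [0.6296, 0.1126, 0.1844]
tool_rot: [0.011, 0.998, -0.063, -0.005]
contact_force: [-1.9, 0.8, -2.3]
gripper_width: 0.155
```

Emit:
{"api": "step_arm", "payload": {"steps": [[0, 0, 4, 0], [0, 0, 4, 0]]}}

```text
time: 9.8
tool_pos: [0.631, 0.1122, 0.1765]
tool_rot: [0.011, 0.998, -0.063, -0.003]
contact_force: [-0.4, -0.2, -2.8]
gripper_width: 0.155
```

Emit:
{"api": "step_arm", "payload": {"steps": [[0.5, 0, 4, 0], [0, 0, 2, 0]]}}

```text
time: 10.0
tool_pos: [0.6327, 0.1116, 0.1701]
tool_rot: [0.011, 0.998, -0.063, -0.002]
contact_force: [-0.7, -0.4, -3.8]
gripper_width: 0.154
```

Run:
```python
from h import *
goto(.63,.1127,.1685,-7.3)
```

```text
t 10.0 tcp [0.6327 0.1116 0.1701] yaw -7.25 tilt z [-0.005 -0.022 -1.   ] F [-0.73 -0.36 -3.76] w 0.154
need tool mm [-2.8 -0.7  1.6] turn 0.0
```

Emit:
{"api": "step_arm", "payload": {"steps": [[0.5, 0, 1.5, 0], [0, 0, 0, 0]]}}

```text
time: 10.2
tool_pos: [0.6335, 0.1116, 0.1696]
tool_rot: [0.011, 0.998, -0.063, -0.001]
contact_force: [-0.6, 0.1, -1.6]
gripper_width: 0.154
```

Emit:
{"api": "step_arm", "payload": {"steps": [[0, 0, 1.5, 0], [0, 0, 0, 0]]}}

```text
time: 10.4
tool_pos: [0.6341, 0.1116, 0.1696]
tool_rot: [0.011, 0.998, -0.063, -0.0]
contact_force: [-1.0, 0.4, -1.7]
gripper_width: 0.155
```

Emit:
{"api": "step_arm", "payload": {"steps": [[-0.3, 0, 0.8, 0], [0, 0, 0, 0]]}}

```text
time: 10.6
tool_pos: [0.6344, 0.1116, 0.1695]
tool_rot: [0.011, 0.998, -0.063, 0.001]
contact_force: [-1.8, -1.2, -1.1]
gripper_width: 0.157
```

```bash
cat > v.py <<'E'
import sys
from h import *
goto(.634,.1116,.1685,-7.3)
ims=[]
for c,r in [('scene',35),('side',35)]:
    K,T=Tcam(c); im,d=grab_frame(c); p=np.array([.662,.11,.16,1])
    q=np.linalg.inv(T)@p; u,v=(np.array(K)@q[:3]/q[2])[:2].astype(int)
    ims.append(cv2.resize(im[v-r:v+r,u-r:u+r],(400,400),interpolation=cv2.INTER_CUBIC))
save(sys.argv[1],np.hstack(ims))
E
python3 v.py clip3.png
```

```text
t 10.6 tcp [0.6344 0.1116 0.1695] yaw -7.25 tilt z [-0.    -0.021 -1.   ] F [-1.8  -1.15 -1.06] w 0.157
need tool mm [-0.4  0.1  1. ] turn 0.0
```

View pics/clip3.png

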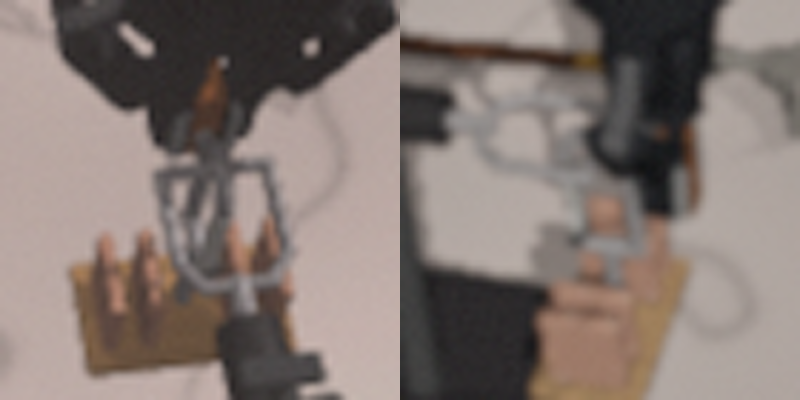

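Gate upright (shut), and the bar sits under the crown. Releasing.

Emit:
{"api": "step_arm", "payload": {"steps": [[0, 0, 0, 0], [0, 0, 0, 0], [0, 0, 0, 0]], "claw": 26}}

```text
time: 11.0
tool_pos: [0.6357, 0.1115, 0.1701]
tool_rot: [0.011, 0.998, -0.063, 0.002]
contact_force: [0.4, -0.4, -0.5]
gripper_width: 0.258
```

Emit:
{"api": "step_arm", "payload": {"steps": [[0, 0, 0, 0], [0, 0, 0, 0], [0, 0, 0, 0], [0, 0, 0, 0]], "claw": 60}}

```text
time: 11.4
tool_pos: [0.6362, 0.1115, 0.1705]
tool_rot: [0.011, 0.998, -0.063, 0.003]
contact_force: [-0.7, 0.4, 0.8]
gripper_width: 0.601
```

```bash
python3 v.py clip4.png
```

```text
t 11.4 tcp [0.6362 0.1115 0.1705] yaw -7.26 tilt z [ 0.005 -0.021 -1.   ] F [-0.66  0.36  0.75] w 0.601
need tool mm [-2.2  0.1  1.9] turn 0.0
```

View pics/clip4.png

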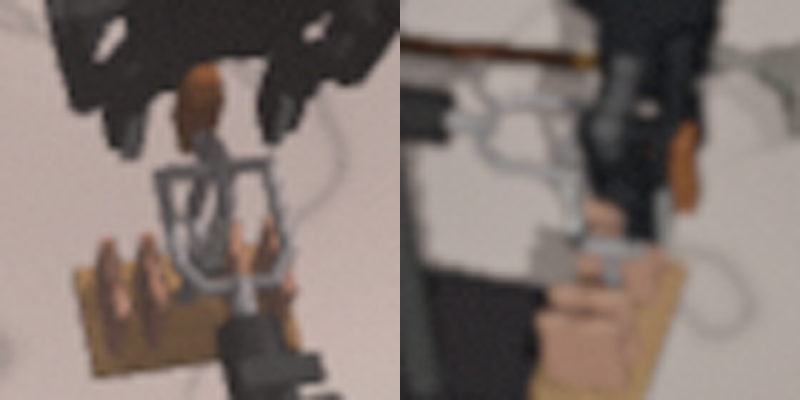

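Released: the tab hangs centred between the open fingers. Withdrawing straight up, then back.

Emit:
{"api": "step_arm", "payload": {"steps": [[0, 0, -10, 0], [0, 0, -20, 0], [0, 0, -25, 0], [0, 0, -25, 0], [-20, 0, -25, 0], [-40, 0, 0, 0], [-40, 0, 0, 0], [0, 0, 0, 0]]}}

```text
time: 12.3
tool_pos: [0.5342, 0.1266, 0.284]
tool_rot: [0.01, 0.998, -0.064, 0.004]
contact_force: [-0.1, -0.3, 0.8]
gripper_width: 0.602
```

Emit:
{"api": "step_arm", "payload": {"steps": [[0, 0, 0, 0], [0, 0, 0, 0], [0, 0, 0, 0], [0, 0, 0, 0], [0, 0, 0, 0], [0, 0, 0, 0], [0, 0, 0, 0], [0, 0, 0, 0]]}}

```text
time: 13.1
tool_pos: [0.5373, 0.126, 0.2852]
tool_rot: [0.01, 0.998, -0.064, 0.005]
contact_force: [-0.4, -0.4, 0.7]
gripper_width: 0.602
```

```bash
cp v.py v2.py; python3 v2.py clip5.png
python3 - <<'E'
from h import *
def hook(): 
    c='side'; K,T=Tcam(c); im,d=grab_frame(c); P=cloud(K,T,d)
    rb=im[...,0].astype(int)-im[...,2]
    m=(d>0)&(abs(P[...,0]-.632)<.04)&(abs(P[...,1]-.112)<.03)&(P[...,2]>.14)&(P[...,2]<.225)&(rb>40); q=P[m]
    f=(d>0)&(abs(P[...,0]-.66)<.06)&(abs(P[...,1]-.109)<.07)&(P[...,2]>.055)&(P[...,2]<.083); g=P[f]
    print('tab',len(q),q.mean(0).round(4),'foot',g.mean(0).round(4),cv2.minAreaRect((g[:,:2]*1000).astype(np.float32)))
    return im
for _ in range(10): grab_frame('scene')
a=hook()
for _ in range(9): grab_frame('scene')
hook(); print(state()['time'])
E
```

```text
t 13.1 tcp [0.5373 0.126  0.2852] yaw -7.38 tilt z [ 0.009 -0.021 -1.   ] F [-0.36 -0.45  0.71] w 0.602
need tool mm [ 96.3  -0.4 117.9] turn -0.1
tab 117 [0.631  0.1185 0.1949] foot [0.659  0.127  0.0797] ((667.0606079101562, 110.10701751708984), (91.37725830078125, 51.46270751953125), 82.77053833007812)
tab 116 [0.6311 0.1183 0.1947] foot [0.6587 0.1271 0.0798] ((666.9222412109375, 110.32293701171875), (91.80762481689453, 50.40570831298828), 82.85377502441406)
14.25
```

View pics/clip5.png

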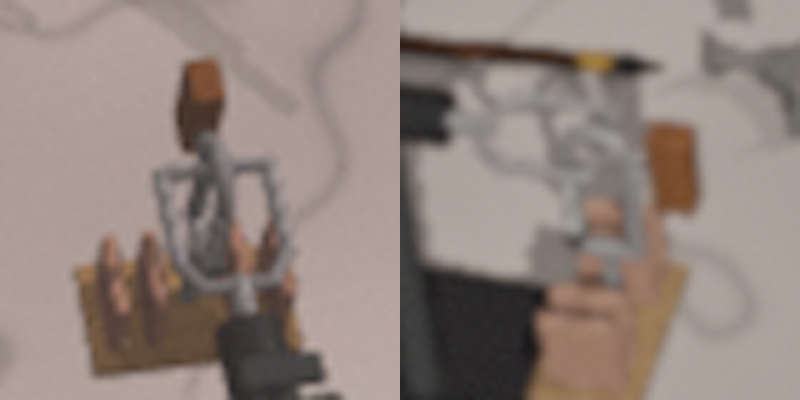

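The holder hangs upright and still on the bar, crown over the bar and gate shut. It shifted less than 0.5 mm over a second, with the arm well clear. Handing in.

```bash
python3 -c "
from plant import *
print(job_done())"
```

```text
the job is handed in; nothing more can be done
None
```

The smallest holder is hanging on the near bar of the eye, and I handed the job in at about 14 s of the 51 s allowed. I took it by its tab, pressed the gate onto the bar until I felt the stop, lowered it about 18 mm until the bar took the weight, let go and backed off.

**One limit was passed:** at the gate's stop the push briefly read 12.7 N, over the limit of about 10 N. I eased off in the next row. The other readings during the push were about 4.5 N or less.

**Last checks:**
- **Hanging:** the pictures show the bar inside the crown with the gate upright, so it looks shut. I judged this by eye only; there is no reading of the gate's angle.
- **Stillness:** after release the tab and foot moved less than about 0.5 mm over half a second, and the holder looked upright.
- **Clearance:** the gripper was open and about 10 cm from the holder, touching nothing.
- **Other things:** I did not touch the cup, spur, plates, brush or jar. I did not compare their positions before and after.

The bar was about 18–20 mm farther in than its nominal position, and the camera and the touch agreed on this within about 3 mm.

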